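Let the extending book rack out by one hole

ROBOT

A 6-joint arm with a two-finger parallel gripper is mounted at the origin on the work surface; the furniture and walls round the work are solid. World frame = base frame: x ahead of the robot, y to its left, z up, the work surface at z = 0. Lengths are in m, angles in rad, forces in N, time in s.
With the tool pointing down it reaches from about 0.425 to 1.125 m from the base axis. Payload 14.9 kg.
Tool frame: the origin (TCP) lies at the very end of the fingers, on their centre line; the grasp point (between the pads) lies 19 mm behind it; z points along the fingers, y is the line along which they close (so a half turn about z gives the same grasp; the last joint's range is limited). The gripper opens to 91 mm and grips with 3 to 60 N. Pads are 32 mm wide; open, the fingers measure 118 mm over their backs; the gripper's body (76 mm by 178 mm) begins 60 mm behind the grasp point.
Start: joints at [-1.213, 0.379, 1.734, -0, 1.028, -0.033], TCP at [0.267, -0.647, 0.214] pointing down, gripper open.
Joint ranges: [-2.77, 2.77], [-0.74, 2.19], [0, 2.66], [-1.06, 4.2], [0.31, 2.87], [-3.08, 3.08]. Speed limits (rad/s): [1.89, 1.89, 2.39, 3.14, 3.14, 3.14].

INTERFACE

Orientations are given as [roll, pitch, yaw] about the fixed x, y, z axes, in that order (R = Rz(yaw) Ry(pitch) Rx(roll)).
In Python, from workcell import ctrl gives the robot as it stands.
- The arm moves only by the shell command python3 -m handwheel 'ROWS'. ROWS is JSON, a list of rows, each a list of 3 entries, a list of its own where there are three numbers: the finger opening in m, from 0 to 0.0912, then the shift along the tool's x, y, z in m, then the turn about the tool's z in degrees. In form: [[hand, [dx, dy, dz], twist], ...]. A call has 1 to 20 rows; each row shifts and turns the commanded pose from where the row before left it, along the tool's axes as they then stand; what a row does not reach is not made up. A row lasts 1/8 s, in which the tool goes at most 62.5 mm and 10.7 degrees, less where a joint would pass 70% of its speed; a pose out of reach is approached as far as the arm can. A call is refused whole if a number of a shift passes 0.0625 or a number of a turn 10.7, either way. A call with a gripper value outside its range is refused whole. The fingers move at their own pace and stop on an object; the grip force is fixed at half the most. Time passes only in rows, so rows that do not move let the fingers close. It gives the time, the measured TCP pose, the force, the opening and the grip force at its end, in the units of the state.
- ctrl.state(): the state, without advancing time (a new reading comes with each control period).
- ctrl.snapshot(name): name is "side" or "top" or "wrist"; returns the picture (420x560x3 uint8, red, green, blue); there is no depth.
- ctrl.camera_info(name): a dict with "vfov" (degrees; the focal length in pixels is half the picture's height over the tangent of half this angle, whatever the lens; pixels are square), "cx", "cy" (the principal point, pixels), "k1" (the pictures are not rectified: a ray, as slopes to the right and down, at radius r is drawn at 1 + k1 r^2 times it, then the intrinsics apply), "origin" and "orientation" of the camera in the world. Camera axes: x right, y down, z forward; pixel columns grow to the right and rows downward; lengths in m; the calibration is good to about 2 mm. A picture is of the moment at which its call begins: read the wrist's pose just before it. camera_info takes no time and is no camera call; for the wrist camera it gives the pose at the moment of the call.
- ctrl.hand_in(): hands the job in; it is judged then, once.
Trained networks look in the newest picture that a camera, given by its name, has taken for a name from the list of things; names that differ only in an ending like _2 or _b are one class to them, and where a whole thing is asked for, a point or a joint stands for the part that bears it (a point fixed in the world has none). Each returns a list of dicts, best first, with "conf" (0 to 1); they miss things now and then, are a little off and sometimes report something else, mostly with a low value. They report only what shows in the picture. A call takes as long as a camera call.
- ctrl.find_in(camera, target): "rect" ([centre column, centre row, width, height] in pixels, round what is visible of it).
- ctrl.masks_of(camera, target): "pixels" (420x560 bool, what is visible of it) and "rect" ([centre column, centre row, width, height] in pixels, round what is visible of it).
The state is a dict: "time": time; "joint_pos": joint angles; "qvel": joint speeds; "joint_efforts": joint torques, N m; "eef_pos": TCP position; "tcp_rot": TCP orientation; "ft_force": force on the tool from outside, world axes, zero at the start; "moment": the same for the moment, N m; "finger_gap": finger opening in m; "finger_force": force on a finger pad.
Only numpy, scipy, OpenCV 4.12 (cv2) and the standard library are available. Lean on these libraries where they do the work, as an engineer would, in place of code of your own. Each camera call takes 0.05 s, during which the arm holds its last target. There are 200 camera calls.

TASK

Two extending book racks stand on the desk. Make the one with the broad end plates one hole longer: squeeze its spring pin flush into the tube, slide the outer tube out to the left until the pin springs out of the next hole, and let go. Leave the narrow rack at the length it has.

Things in the scene. Friction and masses are not known exactly. Their poses are not given: they have to be found in the camera images.
- rack_wide: Broad rack: immovable foot, thinner steel tube, and on it a sliding grey square outer tube 28 mm wide and high (z 28-56 mm). End plates 80 mm broad across the tube, 70 mm tall: fixed one at y -135 mm, sliding one at y +122 mm at the start. Origin on the desk below the pin; y along the tube to the left (the way out), x across it, away from the robot, z up; yaw within 0.2. A full-height wall fills world x > 0.48, y < -0.40 m.
- wide_pin (a point): Fixed point on the tube's centre line, 42 mm above the desk, level with the pin; axes as the rack's. The steel pin, 9 mm thick, is carried by the inner tube and stands 7 mm out of the outer tube's near (-x) face, its tip 21 mm from here, in the middle one of 3 holes 40 mm apart. Pads pinching here across x press the pin flush and hold the outer tube, which slides with them. Eraser lies near the fixed plate.
- wide_sleeve (a joint): Slide of the broad rack's outer tube, m: 0 at the start (middle hole on the pin), +0.040 with the next hole on the pin, let out to the left; -0.040 is one hole shorter. About 1.5 mm of play each way in a hole; end stops at 0.046 either way. Slides with about 2 N once the pin is flush; locked while the pin stands out.
- wide_button (a joint): How far the broad rack's spring pin is pressed in, m: 0 standing out, 0.007 flush with the tube's face; 2.5 N at first, 5.6 N when flush. Under the wall between two holes it stays down at about 0.006; it springs back to 0 when a hole reaches it.
- narrow_sleeve (a joint): Slide of the other rack's outer tube, m: 0 at the start; leave it so. That rack has the same tube and pin, but end plates only 44 mm broad and 56 mm tall. It stands in front of or behind the broad rack, roughly parallel, with the pins at least 140 mm apart; a loose USB stick lies near its fixed plate.

How it is judged:
By the outcome, as a careful person would: the job done as asked, in the order asked, and still so for the second after the job is handed in, with the robot touching nothing.
It also fails if it takes over 35 s, if anything falls off the work surface, if the arm or the gripper's body presses on something with over 40 N, if the wrist force passes 120 N, or if a joint passes its speed limit or range.

## Working session

There is one attempt and no reset: what is moved stays moved. The work goes in short steps, Python scripts to look and compute and a shell command to move; the robot and the scene stay as the last step left them, time stands still between calls to the robot, and variables do not carry over. Pictures are saved under pics/ and viewed, at most 10 in all, crops included, and the job is handed in when it is done.

```bash
mkdir -p pics
cat > h.py <<'E'
import numpy as np, cv2
from workcell import ctrl
def ray(cam,u,v,ci=None):
    c=ci or ctrl.camera_info(cam); f=210/np.tan(np.radians(c["vfov"])/2)
    K=np.array([[f,0,c["cx"]],[0,f,c["cy"]],[0,0,1]])
    d=np.array([(u-c["cx"])/f,(v-c["cy"])/f]); s=d.copy()
    for _ in range(30): s=d/(1+c["k1"]*(s@s))
    o=np.array(c["orientation"],float)
    from scipy.spatial.transform import Rotation as R
    M=o if o.shape==(3,3) else R.from_euler('xyz',o).as_matrix()
    return np.array(c["origin"]),M@np.array([s[0],s[1],1])
def at(cam,u,v,z,ci=None):
    o,d=ray(cam,u,v,ci); return o+d*(z-o[2])/d[2]
def save(cam,n,im): cv2.imwrite(f"pics/{n}.png",im[:,:,::-1])
E
python3 - <<'E'
from h import *
ims=[]
for c in ("top","side"):
    im=ctrl.snapshot(c); save(c,c+"0",im); print(c,ctrl.camera_info(c))
    for t in ("rack_wide","wide_pin","wide_button","wide_sleeve","narrow_sleeve"):
        for r in ctrl.find_in(c,t)[:3]:
            u,v,w,h=r["rect"]; print(t,r["conf"],np.round(r["rect"],1),np.round(at(c,u,v,.042),3))
print(ctrl.state())
E
```

```text
top {'vfov': 54.0460636057548, 'cx': 276.8571186133804, 'cy': 211.75249989752527, 'k1': -0.11212954506154355, 'origin': array([ 0.48245196, -0.07401834,  0.91150178]), 'orientation': array([-3.03798804,  0.03722706, -1.58980891])}
rack_wide 0.73 [277.1 271.1 148.   48. ] [ 0.448 -0.041  0.042]
wide_button 0.47 [270.6 185.2  99.6  45.7] [ 0.631 -0.031  0.042]
wide_sleeve 0.8 [253.5 264.9  99.8  40.1] [0.462 0.008 0.042]
narrow_sleeve 0.61 [268.5 182.9 100.4  47.1] [ 0.636 -0.027  0.042]
side {'vfov': 53.253199410291884, 'cx': 278.1681503031065, 'cy': 213.59555522242155, 'k1': -0.059909312874716875, 'origin': array([0.48058785, 0.55214186, 0.67437688]), 'orientation': array([-2.3362066 , -0.01028749, -3.04082187])}
rack_wide 0.59 [316.8 255.1  61.9 134.5] [0.452 0.006 0.042]
wide_pin 0.79 [315.2 252.9  60.7 128.6] [0.456 0.001 0.042]
wide_pin 0.7 [231.1 245.8  27.2  97.8] [0.625 0.    0.042]
wide_sleeve 0.69 [309.  267.   50.6 104.3] [0.466 0.038 0.042]
narrow_sleeve 0.77 [231.9 247.2  24.6  99.6] [0.623 0.004 0.042]
{'time': 0.6, 'joint_pos': array([-1.21331773e+00,  3.78904697e-01,  1.73420256e+00, -9.54186832e-06,
        1.02853749e+00, -3.33245959e-02]), 'qvel': array([-4.70355079e-06, -7.09261239e-04, -8.52538609e-04, -1.05803626e-04,
        1.24564260e-03, -1.48315701e-03]), 'joint_efforts': array([ 2.70497832e-03, -7.63380218e+01, -4.34600043e+01,  6.51438232e-02,
        3.90988926e-02, -8.78783169e-06]), 'eef_pos': array([ 0.2666288 , -0.64723248,  0.2139272 ]), 'tcp_rot': array([-3.14154032e+00,  6.43271013e-06,  3.90808117e-01]), 'ft_force': array([-0.7534095 , -0.44767425, -0.29015119]), 'moment': array([ 0.02242899, -0.01259336,  0.0034643 ]), 'finger_force': 0.0, 'finger_gap': 0.09138524574839968}
```

View pics/top0.png

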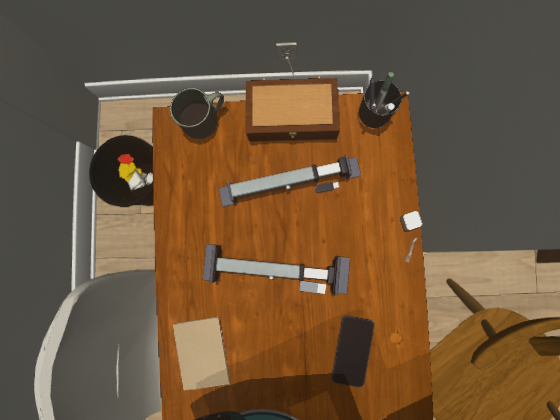

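View pics/side0.png

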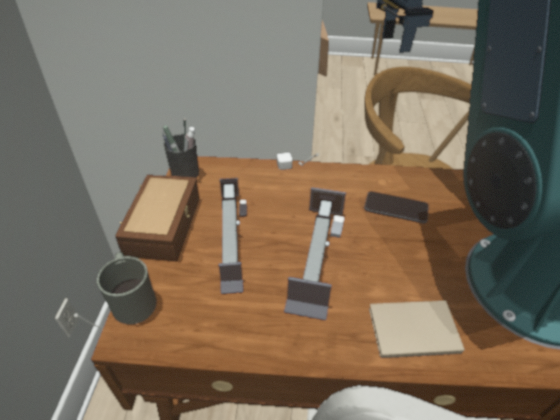

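The broad rack is the near one: plates at about (210,263) and (342,275) in the top view, pin at about (271,277) and eraser at (313,287). The narrow rack is the one behind it, with its pin at (288,187). Next I'll measure the tube's axis and the pin.

Run:
```python
from h import *
im=ctrl.snapshot("top")
m=ctrl.masks_of("top","wide_sleeve")[0]; print(m["conf"],m["rect"])
ci=ctrl.camera_info("top")
vs,us=np.nonzero(m["pixels"]); P=np.array([at("top",u,v,.056,ci) for u,v in zip(us,vs)])[:,:2]
k=np.array([at("top",u,v,.056,ci)[1] for u,v in zip(us,vs)])
s=(us>225)&(us<290)  # tube only
c=P[s].mean(0); w,V=np.linalg.eigh(np.cov(P[s].T)); a=V[:,1]*np.sign(V[1,1]); print("axis",a,"yaw",np.arctan2(-a[0],a[1]),"c",c)
print("pin tip",at("top",271,277,.042,ci))
crop=im[220:310,190:360]; cv2.imwrite("pics/c1.png",cv2.resize(crop,None,fx=4.6,fy=4.6,interpolation=cv2.INTER_CUBIC)[:,:,::-1])
```

```text
0.62 [254.2, 264.1, 97.4, 37.1]
axis [0.12296855 0.99241057] yaw -0.12328058740773619 c [ 0.45701308 -0.00235873]
pin tip [ 0.43625441 -0.02845589  0.042     ]
```

View pics/c1.png

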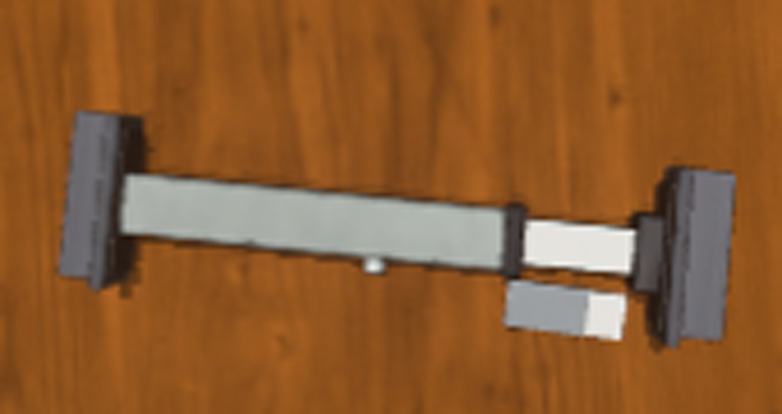

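Near view: the pin is at crop (374,266), and the eraser starts about 55 mm to its right, clear of the fingers. The pin point is at about (0.453, -0.031) with rack yaw -0.123, so the tool yaw should be 1.4475. I'll turn by -60.6° and travel at height.

```bash
python3 -m handwheel '[[0.0912,[0,0,0],-10.1],[0.0912,[0,0,0],-10.1],[0.0912,[0,0,0],-10.1],[0.0912,[0,0,0],-10.1],[0.0912,[0,0,0],-10.1],[0.0912,[0,0,0],-10.1]]'
python3 -m handwheel '[[0.0912,[0.048,0.012,0],0],[0.0912,[0.048,0.012,0],0],[0.0912,[0.048,0.012,0],0],[0.0912,[0.048,0.012,0],0],[0.0912,[0.048,0.012,0],0],[0.0912,[0.048,0.012,0],0],[0.0912,[0.048,0.012,0],0],[0.0912,[0.048,0.012,0],0],[0.0912,[0.048,0.012,0],0],[0.0912,[0.048,0,0],0],[0.0912,[0.048,0,0],0],[0.0912,[0.048,0,0],0],[0.0912,[0.048,0,0],0],[0.0912,[0,0,0],0],[0.0912,[0,0,0],0]]'
python3 - <<'E'
from h import *
ci=ctrl.camera_info("wrist"); im=ctrl.snapshot("wrist"); save("wrist","w1",im); print(ci)
from scipy.spatial.transform import Rotation as R
for z,l in ((.042,-.0175),(.042,0)):
    p=np.array([.453,-.031,z])+l*np.array([.9925,-.123,0]); M=R.from_euler('xyz',ci["orientation"]).as_matrix()
    c=M.T@(p-ci["origin"]); s=c[:2]/c[2]; f=210/np.tan(np.radians(ci["vfov"])/2); s=s*(1+ci["k1"]*(s@s)); print(f*s+[ci["cx"],ci["cy"]])
E
```

```text
time: 1.45
eef_pos: [0.2667, -0.6472, 0.2139]
tcp_rot: [3.142, -0.0, 1.454]
ft_force: [-0.2, -0.1, 0.2]
finger_gap: 0.0912
finger_force: 0.0
time: 3.32
eef_pos: [0.45, -0.0413, 0.214]
tcp_rot: [3.141, 0.0, 1.449]
ft_force: [-1.8, -0.2, -0.7]
finger_gap: 0.0914
finger_force: 0.0
{'vfov': 69.4230270117409, 'cx': 278.37519876041426, 'cy': 205.9287317295338, 'k1': -0.012251608472982711, 'origin': array([0.45971303, 0.03537663, 0.38534579]), 'orientation': array([ 2.86892099e+00, -1.15828132e-04, -1.21507600e-01])}
[264.32470987 181.3587328 ]
[279.5421665  181.38462441]
```

View pics/w1.png

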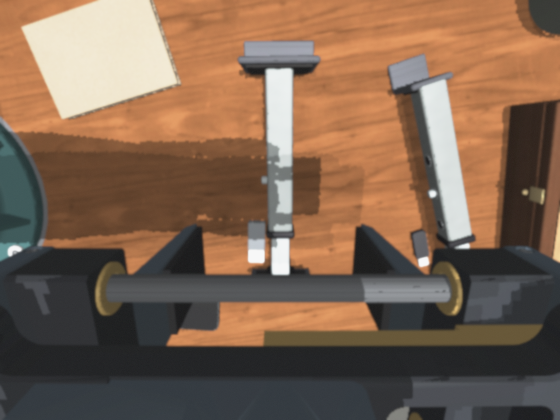

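The wrist view shows the pin at (264,181) against a prediction of (264.3,181.4), with the tube upright at column 279. That confirms the estimate, so I'll go down.

```bash
python3 -m handwheel '[[0.0912,[0.0106,0.0017,0.03],0],[0.0912,[0,0,0.045],0],[0.0912,[0,0,0.045],0],[0.0912,[0,0,0.04],0],[0.0912,[0,0,0.031],0],[0.0912,[0,0,0],0],[0.0912,[0,0,0],0]]'
```

```text
time: 4.25
eef_pos: [0.4535, -0.0314, 0.0239]
tcp_rot: [3.141, 0.0, 1.447]
ft_force: [-0.4, -0.2, -0.5]
finger_gap: 0.0915
finger_force: 0.0
```

```bash
python3 -m handwheel '[[0.045,[0,0,0],0],[0.045,[0,0,0],0],[0.036,[0,0,0],0],[0.036,[0,0,0],0],[0.024,[0,0,0],0],[0.024,[0,0,0],0],[0.024,[0,0,0],0],[0.024,[0,0,0],0],[0.024,[0,0,0],0]]'
```

```text
time: 5.38
eef_pos: [0.4526, -0.0307, 0.0228]
tcp_rot: [-3.141, 0.0, 1.449]
ft_force: [-2.8, 2.2, -2.3]
finger_gap: 0.0279
finger_force: 30.0
```

The gap is 28 mm, so the pin is flush. Next I slide the tube out.

```bash
python3 -m handwheel '[[0.024,[0.005,0,0],0],[0.024,[0.006,0,0],0],[0.024,[0.006,0,0],0],[0.024,[0.006,0,0],0],[0.024,[0.006,0,0],0],[0.024,[0.006,0,0],0],[0.024,[0.005,0,0],0],[0.024,[0,0,0],0],[0.024,[0,0,0],0]]'
python3 - <<'E'
from h import *
save("top","t2",ctrl.snapshot("wrist"))
E
```

```text
time: 6.5
eef_pos: [0.4572, 0.0091, 0.0227]
tcp_rot: [-3.14, 0.0, 1.449]
ft_force: [-5.2, 2.8, -0.8]
finger_gap: 0.0284
finger_force: 30.0
```

View pics/t2.png

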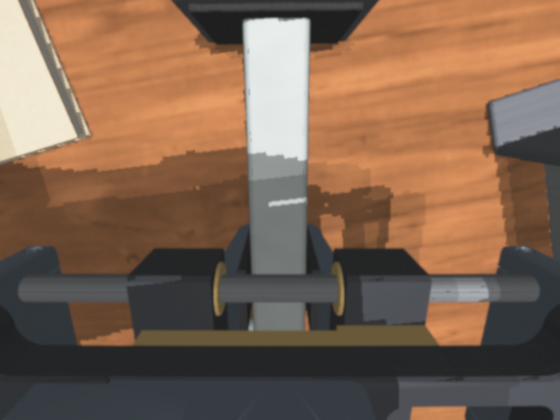

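The tool moved 40.1 mm with the tube held. The wrist view shows the tube still between the pads and the pin hidden. I'll nudge 2 mm onward to check for the lock and then return.

```bash
python3 -m handwheel '[[0.024,[0.0025,0,0],0],[0.024,[0,0,0],0]]'
python3 -m handwheel '[[0.024,[-0.0025,0,0],0],[0.024,[0,0,0],0]]'
python3 -m handwheel '[[0.06,[0,0,0],0],[0.0912,[0,0,0],0],[0.0912,[0,0,0],0],[0.0912,[0,0,0],0],[0.0912,[0,0,-0.03],0],[0.0912,[0,0,-0.05],0],[0.0912,[0,0,-0.05],0],[0.0912,[0,0,-0.05],0],[0.0912,[-0.05,0,0],0],[0.0912,[0,0,0],0],[0.0912,[0,0,0],0]]'
python3 - <<'E'
from h import *
im=ctrl.snapshot("wrist"); save("","w3",im)
E
```

```text
time: 6.8
eef_pos: [0.4575, 0.0112, 0.0227]
tcp_rot: [-3.14, 0.001, 1.449]
ft_force: [-5.7, -4.0, 0.5]
finger_gap: 0.0279
finger_force: 30.0
time: 7.05
eef_pos: [0.4571, 0.0088, 0.0227]
tcp_rot: [-3.14, 0.0, 1.449]
ft_force: [-5.5, -1.8, -0.7]
finger_gap: 0.0283
finger_force: 30.0
time: 8.43
eef_pos: [0.4516, -0.0406, 0.2027]
tcp_rot: [-3.141, -0.0, 1.448]
ft_force: [1.0, 0.7, -1.2]
finger_gap: 0.0913
finger_force: 0.0
```

View pics/w3.png

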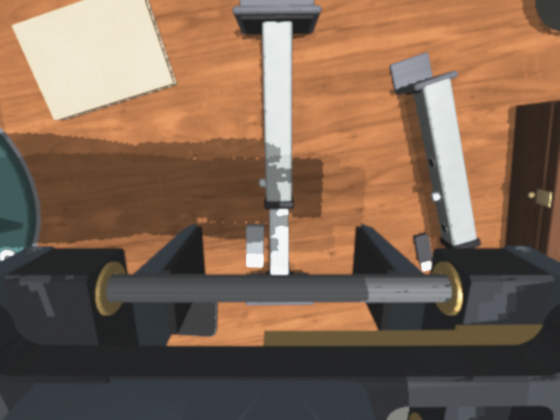

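The tube has moved out and the pin shows at (263,183). The narrow rack is unchanged. I'll enlarge the pin area, next to the picture from before, to check that it stands out fully.

Run:
```python
import cv2,numpy as np
a=[cv2.resize(cv2.imread(f"pics/{n}.png")[150:250,240:305],None,fx=6,fy=6,interpolation=cv2.INTER_CUBIC) for n in("w1","w3")]
cv2.imwrite("pics/cmp.png",np.hstack(a))
```

```text
(no output)
```

View pics/cmp.png

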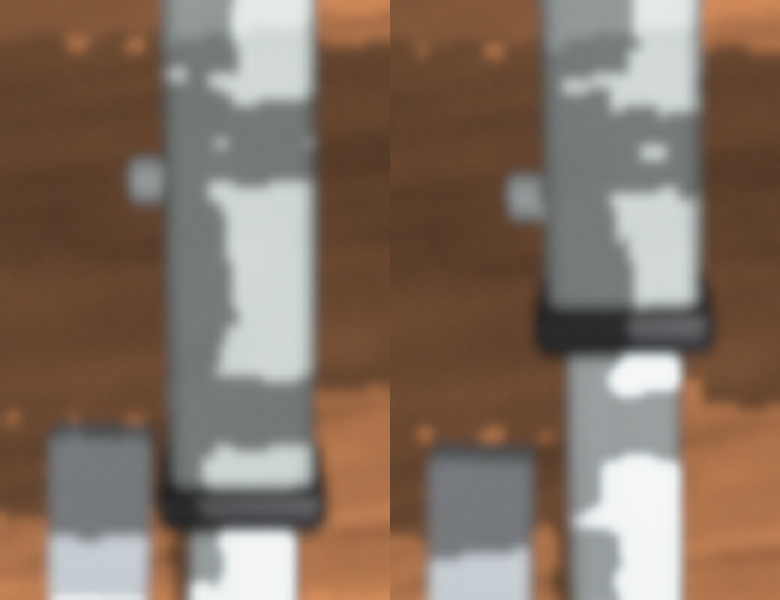

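The pin stands out as far as it did before, in the next hole, with the tube about 40 mm further out. I'm handing in.

```bash
python3 -c "
from workcell import ctrl
print(ctrl.hand_in())"
```

```text
the job is handed in; nothing more can be done
None
```

The broad rack is one hole longer (about 40 mm), with its pin sprung out of the next hole; the narrow rack was not touched, and the job was handed in at about 8.5 s.

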